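Drift the splitter cover plate into line and bolt it

ROBOT

A 6-joint arm with a two-finger parallel gripper is mounted at the origin on the work surface. World frame = base frame: x ahead of the robot, y to its left, z up, the work surface at z = 0. Lengths are in m, angles in rad, forces in N, time in s.
With the tool pointing down it reaches from about 0.35 to 1 m from the base axis. Payload 7.1 kg.
Tool frame: the origin (TCP) lies on the centre line of the jaws, within the pads' length; the fingertips stand 8 mm ahead of it and the grasp point (between the pads) lies 11 mm behind it; z points along the fingers, y is the direction in which the jaws open and shut (so a half turn about z gives the same grasp; the last joint's range is limited). The gripper opens to 85 mm and grips with 20 to 120 N. Pads are 22 mm wide; open, the fingers measure 114 mm over their backs; the gripper's body (76 mm by 85 mm) begins 54 mm behind the grasp point. The pads swing forward as they close: fully open they stand 13 mm farther back than shut.
Start: joints at [1.235, 0.423, 1.63, -0, 1.089, -0.019], TCP at [0.195, 0.594, 0.239] pointing down, gripper open.
Joint ranges: [-3, 3], [-0.9, 2.11], [0.09, 2.58], [-1.31, 4.45], [0.11, 2.69], [-2.54, 2.54]. Speed limits (rad/s): [2.39, 2.39, 3.01, 3.14, 3.14, 3.14].

INTERFACE

Orientations are given as a 3x3 rotation matrix whose columns are the frame's x, y, z axes.
In Python, from bench import r gives the robot as it stands. The module is installed in compiled form; this text tells all that it offers.
- The arm moves only by the tool move_arm, never from a script. Its argument "moves" is one flat list of numbers, 5 for each row, row after row: the shift along the tool's x, y, z in mm, then the turn about the tool's z in degrees, then the finger opening in mm, from 0 to 85.4. In form: [dx, dy, dz, yaw, jaw, dx, dy, dz, yaw, jaw, ...]. A call has 1 to 10 rows; each row shifts and turns the pose as measured when the row begins, along the tool's axes as they then stand; what a row does not reach is not made up. A row lasts 1/10 s, in which the tool goes at most 50 mm and 8.59 degrees, less where a joint would pass 70% of its speed; a pose out of reach is approached as far as the arm can. A call with a gripper value outside its range is refused whole. The fingers move at their own pace and stop on an object; "grip_force" is the grip in N (left out, the last holds). Time passes only in rows, so rows that do not move let the fingers close. It gives the time, the measured TCP pose, the force and the opening at its end, in the units of the state.
- r.sense(): the state, without advancing time (a new reading comes with each control period).
- r.read_camera(name): name is "side" or "top"; returns (picture, depth): 420x560x3 uint8, red, green, blue; 420x560 float32, m along the optical axis (not along the pixel's ray), 0 where there is no reading.
- r.camera_model(name): a dict with "intrinsics" (3x3 intrinsics, pixels), "R" (3x3) and "t" (3): a world point X has camera coordinates R X + t. Camera axes: x right, y down, z forward; pixel columns grow to the right and rows downward; lengths in m; the calibration is good to about 2 mm. A picture is of the moment at which its call begins. camera_model takes no time and is no camera call.
- r.sign_off(): hands the job in, once; it reports no verdict.
The state is a dict: "time": time; "joint_pos": joint angles; "dq": joint speeds; "joint_torque": joint torques, N m; "position": TCP position; "ee_rot": TCP orientation; "force": force on the tool from outside, world axes, zero at the start; "moment": the same for the moment, N m; "grip_width": finger opening in m.
Only numpy, scipy, OpenCV 4.12 (cv2) and the standard library are available. Lean on these libraries where they do the work, as an engineer would, in place of code of your own. Each camera call takes 0.05 s, during which the arm holds its last target.

TASK

The steel cover plate on the strap splitter's bed has crept away from the roller, so its two holes no longer line up with those of the bed. Take the tapered drift from the wooden stand and push it fully home, down to its collar, through plate and bed in the hole next to the roller, which draws the plate into line. Then put the large tall-headed thumb bolt fully home in the other hole, leaving the drift in place.

Things in the scene. Friction and masses are not known exactly. Their poses are not given: they have to be found in the camera images.
- drift: tapered steel drift hung upright in the wooden stand. Origin: underside centre of its collar (46 mm wide, 5 thick), 110 mm above table; z up. Round handle 26 mm wide up to 66 mm above origin; below, 31 mm wide for 22 mm, then tapering to a 6 mm tip 70 mm down. The stand's four parts hang 65 mm apart in a row along this body's y: grasp across the row, closing along x; lift 140 mm to pass over them
- bolt: large steel thumb bolt hung in the same stand, grasped likewise (closing along its x). Origin: underside centre of its collar (46 mm wide, 5 thick), 110 mm above table; z up. Knurled head 36 mm wide up to 37 mm above origin; shank 26 mm wide, 45 long, its last 5 mm tapering to 18. Not the short bolt (head 22 mm wide, 12 tall) nor the wooden-handled awl beside it
- plate: loose steel cover plate 90 x 210 x 10 mm (x, y, z), 0.6 kg, on the bed between two low rails, so that it slides only along its y. Origin: centre of its underside. Through holes 34 mm wide at y = +60 and -60 mm. It starts 9 to 12 mm too far to -y, away from the roller. In line, its origin is above the bed's. Its top, where collars rest, is 80 mm above table
- bed: fixed grey splitter bed, 70 mm high, 130 mm wide; origin on table midway between its holes, x, y as the plate's. Holes 34 mm wide, 70 deep at y = +60 mm (by the roller: the drift's) and -60 (the bolt's). Roller at y = +130 to +180, 120 mm high. Enter the drift's tip where both holes overlap, about 4 mm to -y of the bed's hole centre, and press (to 25 N) while moving to that centre

How it is judged:
On the way, in this order (a step that is already met when the one before it is completed fails the run):
1. the drift is home in the hole next to the roller and the plate is in line (z of drift in the frame of plate below 0.016 m and x of drift in the frame of bed between -0.008 and 0.008 m and y of drift in the frame of bed between 0.052 and 0.068 m and angle between drift's own z axis and vertical below 0.15 rad and horizontal distance between plate and bed below 0.006 m and height (world z) of plate below 0.075 m), for 0.2 s.
2. the bolt is home in the other hole (z of bolt in the frame of plate below 0.016 m and x of bolt in the frame of bed between -0.01 and 0.01 m and y of bolt in the frame of bed between -0.07 and -0.05 m and angle between bolt's own z axis and vertical below 0.15 rad), for 0.2 s.
At the end, for the whole second after the job is handed in: Drift in the bed's hole next to the roller, bolt in the other, both at rest, upright within 8 degrees, collars within 6 mm of the plate's top, axes within 8 mm (drift) or 10 mm (bolt) of the bed's hole centres; plate flat on the bed, within 6 mm of its place in line (all of step 1 and all of step 2 and linear speed of each of drift, bolt below 0.03 m/s); the robot touches nothing.
It also fails if it takes over 64 s, if anything falls off the work surface, if the arm or the gripper's body presses on something with over 40 N, if the wrist force passes 120 N, or if a joint passes its speed limit or range.

## Working session

There is one attempt and no reset: what is moved stays moved. The work goes in short steps, Python scripts to look and compute and a tool call to move; the robot and the scene stay as the last step left them, time stands still between calls to the robot, and variables do not carry over. Pictures are saved under pics/ and viewed, and the job is handed in when it is done.

Besides the shell and the picture viewer there is one more tool, called after "Emit:" as name(argument=value, ...) on one line, values as JSON. move_arm: Moves the arm, as the interface text tells. Its arguments: {"type":"object","properties":{"moves":{"type":"array","items":{"type":"number"}},"grip_force":{"type":"number"}},"required":["moves"]}

```bash
mkdir -p pics
cat > h.py <<'E'
import numpy as np,cv2
from bench import r
def snap(n,tag):
    im,d=r.read_camera(n); np.savez(f'{tag}_{n}.npz',im=im,d=d)
    cv2.imwrite(f'pics/{tag}_{n}.png',im[:,:,::-1]); return im,d
def cloud(n,d):
    m=r.camera_model(n);K,R,t=[np.array(m[k]) for k in('intrinsics','R','t')]
    v,u=np.indices(d.shape); P=np.stack([(u-K[0,2])/K[0,0]*d,(v-K[1,2])/K[1,1]*d,d],-1)
    return (P-t)@R
E
python3 - <<'E'
from h import *
np.set_printoptions(precision=4,suppress=True)
for n in('top','side'):
    snap(n,'a'); m=r.camera_model(n); print(n,m['intrinsics'][0],-np.array(m['R']).T@m['t'],m['R'])
print(r.sense())
E
```

```text
top [535.5253   0.     287.3197] [ 0.3014 -0.0546  1.1857] [[ 0.0031 -1.      0.002 ]
 [-0.9737 -0.0035 -0.2278]
 [ 0.2278 -0.0013 -0.9737]]
side [469.4354   0.     285.4184] [ 0.4953 -0.8176  0.5265] [[ 0.9948 -0.0996 -0.0229]
 [-0.0687 -0.4866 -0.8709]
 [ 0.0756  0.8679 -0.4909]]
{'time': 0.1, 'joint_pos': array([ 1.235 ,  0.4238,  1.6306, -0.    ,  1.0887, -0.019 ]), 'dq': array([ 0.0006, -0.002 , -0.0019,  0.0006, -0.0009, -0.001 ]), 'joint_torque': array([ -0.0001, -55.8421, -28.2446,   0.    ,   0.0029,  -0.    ]), 'position': array([0.1945, 0.5934, 0.2386]), 'ee_rot': array([[-0.9502,  0.3115, -0.0005],
       [ 0.3115,  0.9502, -0.0014],
       [-0.    , -0.0015, -1.    ]]), 'force': array([0.4324, 0.0772, 0.2558]), 'moment': array([-0.0123, -0.0172, -0.0056]), 'grip_width': 0.08535240768696394}
```

View pics/a_top.png

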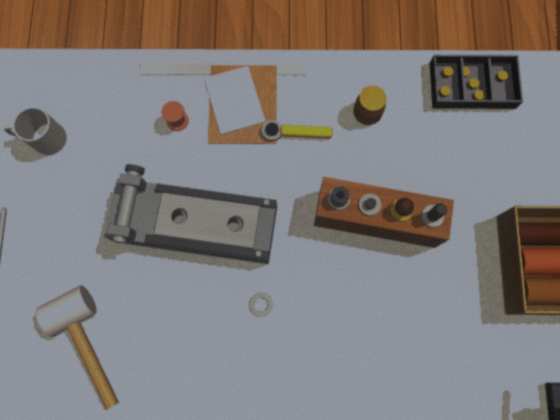

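View pics/a_side.png

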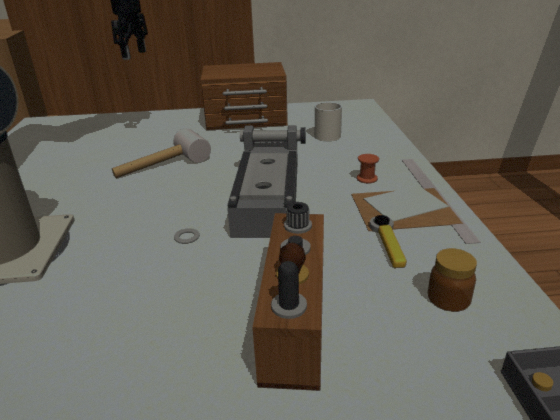

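The top view shows the roller at the left end of the bed (130,200), with plate holes near (180,215) and (235,223). In the stand, the parts are the large bolt (340,197), short bolt (370,203), awl (402,208) and drift (435,213).

Run:
```python
from h import *
a=np.load('a_top.npz');im=a['im']
def crop(u0,v0,u1,v1,s,f): cv2.imwrite(f,cv2.resize(im[v0:v1,u0:u1,::-1],None,fx=s,fy=s,interpolation=cv2.INTER_CUBIC))
crop(100,155,290,270,4,'pics/c_bed.png'); crop(305,165,465,255,5,'pics/c_stand.png')
np.set_printoptions(precision=4,suppress=True)
P=cloud('top',a['d'])
for u,v in[(438,210),(342,193),(340,208),(432,222),(370,208),(402,205),(207,205),(205,235),(180,215),(235,223)]: print((u,v),P[v,u])
# heights map collars: z in 0.112..0.118 in stand region
for nm,(u0,u1) in dict(bolt=(322,358),short=(358,384),drift=(418,452)).items():
    Q=P[175:245,u0:u1].reshape(-1,3)
    for lo,hi in[(.108,.120),(.135,.155),(.165,.185)]:
        q=Q[(Q[:,2]>lo)&(Q[:,2]<hi)]
        if len(q)>5: print(nm,lo,len(q),q.mean(0),q.min(0),q.max(0))
```

```text
(438, 210) [ 0.5302 -0.347   0.1769]
(342, 193) [ 0.5709 -0.1652  0.1483]
(340, 208) [ 0.5467 -0.1636  0.1197]
(432, 222) [ 0.5193 -0.3515  0.1139]
(370, 208) [ 0.5459 -0.2242  0.1239]
(402, 205) [ 0.5444 -0.2822  0.1577]
(207, 205) [0.5615 0.1144 0.0793]
(205, 235) [0.4968 0.1161 0.0799]
(180, 215) [ 0.5571  0.1872 -0.0022]
(235, 223) [0.5386 0.0618 0.    ]
bolt 0.108 987 [ 0.5654 -0.1629  0.1111] [ 0.5197 -0.2011  0.108 ] [ 0.6176 -0.1272  0.1197]
bolt 0.135 273 [ 0.5672 -0.1612  0.1461] [ 0.5499 -0.1806  0.1351] [ 0.5874 -0.1436  0.1536]
short 0.108 833 [ 0.5548 -0.2267  0.1122] [ 0.5095 -0.2548  0.108 ] [ 0.603  -0.2003  0.1199]
drift 0.108 981 [ 0.5308 -0.3558  0.1115] [ 0.4848 -0.3951  0.108 ] [ 0.5816 -0.3219  0.1198]
drift 0.135 41 [ 0.5272 -0.346   0.1447] [ 0.521  -0.3586  0.1352] [ 0.5436 -0.3395  0.1542]
drift 0.165 142 [ 0.5328 -0.3516  0.1738] [ 0.5218 -0.3643  0.1652] [ 0.5459 -0.3398  0.1814]
```

View pics/c_bed.png

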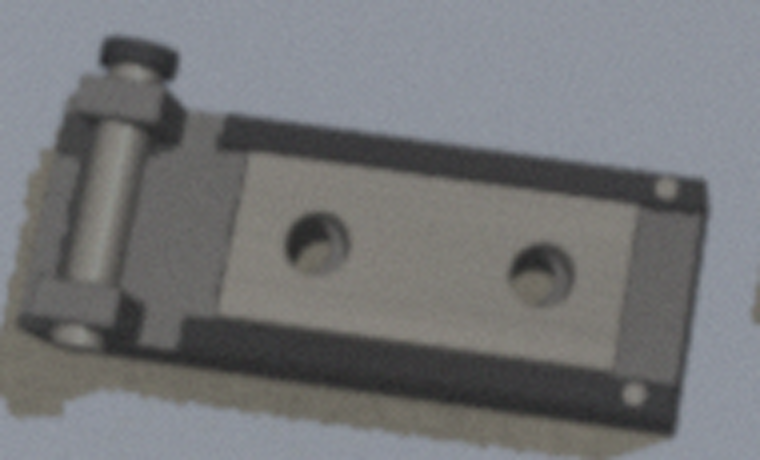

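View pics/c_stand.png

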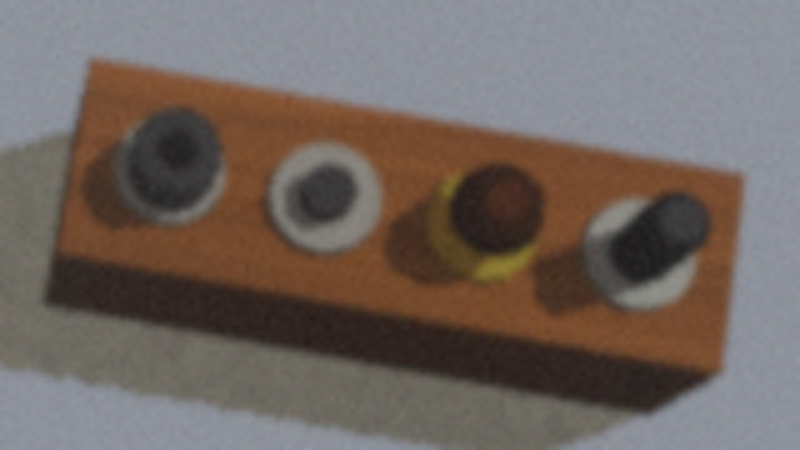

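```bash
cat >> h.py <<'E'
def ray(n,u,v,z):
    m=r.camera_model(n);K,R,t=[np.array(m[k]) for k in('intrinsics','R','t')]
    c=-R.T@t; d=R.T@np.linalg.solve(K,[u,v,1]); return c+d*(z-c[2])/d[2]
E
python3 - <<'E'
from h import *
np.set_printoptions(precision=4,suppress=True)
S=lambda x,y,z:ray('top',(x+.5)/5-.5+305,(y+.5)/5-.5+165,z)
B=lambda x,y,z:ray('top',(x+.5)/4-.5+100,(y+.5)/4-.5+155,z)
dc,dt=S(641,254,.115),S(683,222,.176); bc,bt=S(170.5,170,.115),S(175,150,.147); sc=S(325,198,.115)
print('drift',dc,dt,'bolt',bc,bt,'short',sc,'dist',np.linalg.norm(dc-bc),np.linalg.norm(bc-sc))
d=bc-dc; print('stand yaw of +y',np.degrees(np.arctan2(-d[0],d[1])))
h1,h2=B(317.5,244.5,.08),B(541.5,275,.08); d=h1-h2
print('holes',h1,h2,np.linalg.norm(d),np.degrees(np.arctan2(-d[0],d[1])))
c=[B(*p,.08) for p in[(247,151),(638,206),(613,370),(219,318)]]
print('plate',np.mean(c,0),[np.linalg.norm(c[i]-c[i-1]) for i in range(4)])
d=(c[0]+c[3]-c[1]-c[2])/2; print(np.degrees(np.arctan2(-d[0],d[1])))
# bed top region (behind roller) and roller in plate frame
o=(h1+h2)/2;yv=(h1-h2)/np.linalg.norm(h1-h2);xv=np.array([yv[1],-yv[0],0]);print('yv',yv,'xv',xv)
a=np.load('a_top.npz');P=cloud('top',a['d'])[155:270,100:290].reshape(-1,3)
L=np.c_[(P-o)@xv,(P-o)@yv,P[:,2]]
q=L[(abs(L[:,0])<25)&(L[:,2]>.09)];print('roller y',np.percentile(q[:,1],[1,5,50,95,99]),q[:,2].max())
q=L[(abs(L[:,0])<60)&(L[:,2]>.06)];print('bed y ext',np.percentile(q[:,1],[.2,1,99,99.8]))
q=L[(abs(L[:,1])<100)&(L[:,2]>.06)];print('x ext',np.percentile(q[:,0],[.2,1,99,99.8]))
for x in(-55,55):
  q=L[(abs(L[:,0]-x/1000)<6)&(abs(L[:,1])<.09)];print('rail z',x,np.median(q[:,2]))
E
python3 - <<'E'
import sys;sys.path.insert(0,'.')
from h import *
im=np.load('a_side.npz')['im']
cv2.imwrite('pics/c_side.png',cv2.resize(im[110:390,200:360,::-1],None,fx=4,fy=4,interpolation=cv2.INTER_CUBIC)[:600])
E
```

```text
drift [ 0.5329 -0.3537  0.115 ] [ 0.5324 -0.3536  0.176 ] bolt [ 0.5676 -0.1618  0.115 ] [ 0.5679 -0.1605  0.147 ] short [ 0.556  -0.2251  0.115 ] dist 0.19501297126179581 0.06436352357320616
stand yaw of +y -10.254935396641809
holes [0.5378 0.1725 0.08  ] [0.5218 0.054  0.08  ] 0.11964832671393603 -7.677000741407231
plate [0.5294 0.1135 0.08  ] [np.float64(0.09083076842064906), np.float64(0.2108826224706426), np.float64(0.08849888060329993), np.float64(0.2083937075957298)]
-7.689471157683064
yv [0.1336 0.991  0.    ] xv [ 0.991  -0.1336  0.    ]
roller y [-0.1968 -0.1968  0.1616  0.1826  0.1869] 1.185713647256071
bed y ext [-0.1968 -0.1379  0.2079  0.2107]
x ext [-0.2039 -0.0731  0.0776  0.0862]
rail z -55 0.07033495342382745
rail z 55 0.07033495342382745
```

View pics/c_side.png

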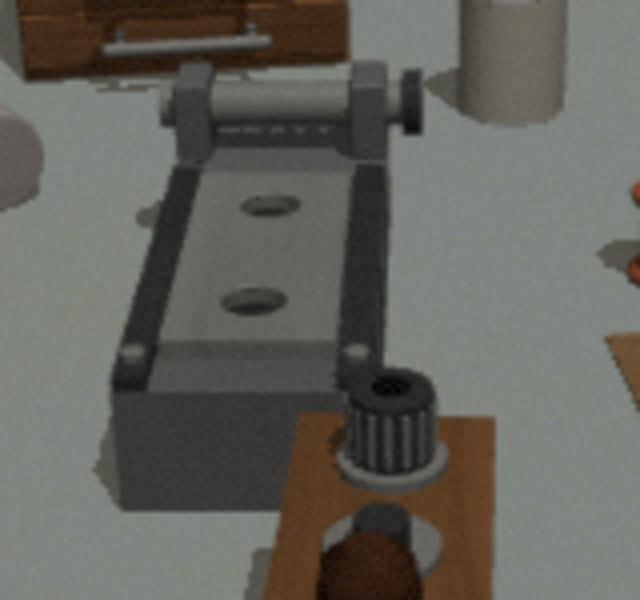

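Run:
```python
from h import *
np.set_printoptions(precision=4,suppress=True,linewidth=200)
a=np.load('a_top.npz');d=a['d'];P=cloud('top',d)
o=np.array([.5298,.1133,0]);yv=np.array([.1336,.991,0]);xv=np.array([.991,-.1336,0])
L=np.stack([(P-o)@xv,(P-o)@yv,P[...,2]],-1)
ok=(d>0)
m=ok&(abs(L[...,0])<.075)&(L[...,2]>.09)&(L[...,2]<.13)&(L[...,1]>.1)&(L[...,1]<.25)
q=L[m];print(len(q),np.percentile(q[:,1],[1,3,50,97,99]),q[:,2].max())
m2=ok&(abs(L[...,0])<.03)&(L[...,2]>.105)&(L[...,1]>.1)&(L[...,1]<.25);q=L[m2];print('rollertop',q.mean(0),q[:,1].min(),q[:,1].max(),q[:,2].max())
for u0,v0 in((170,207),(226,214)):
  print((L[v0:v0+18,u0:u0+19,2]*1000).astype(int))
```

```text
1270 [0.144  0.1446 0.1624 0.1848 0.1871] 0.12489033028862719
rollertop [-0.0003  0.1646  0.1118] 0.15142668081724825 0.17954385184788507 0.11995541850960252
[[  80   81   81   78   78   79   78   79   79   78   80   81   76   75   80   80   82   80   79]
 [  79   77   76   82   77   81   82   75   77   75   69   76   79   75   80   79   82   79   81]
 [  82   79   78   83   78   75   76   69   61   69   65   69   70   70   79   79   79   79   81]
 [  78   78   82   77   77   70   51   49   49   50   58   67   69   67   71   76   82   82   81]
 [  80   82   78   76   67   45   40   38   36   37   44   53   70   70   71   73   80   81   80]
 [  80   77   81   71   35   34   31   29   31   30   30   33   70   70   69   68   67   78   78]
 [  77   79   75   31   26   25   23   23   17   17   15   21   22   72   71   70   69   80   81]
 [  79   78 1185   27   24   20   19   13    7    8    5    7    6   68   69   69   68   78   81]
 [  80   77   28   26   17   11    6    6    3    1   -2    2   -1   70   69   64   71   76   80]
 [  82   78   24   14   14    7    4    0   -2    3    1   -
[... 1887 characters left out ...]
74   72   81]
 [  83   80   -1    0    0   -4    2   -2   -1    0    0    2   68   71   69   71   69   80   85]
 [  78   80   -1   -1    3    2    1    2    0    0    0    1   69   67   68   73   75   81   78]
 [  81   81    3   -3    4    0    0    2   -1   -1   -1   68   69   70   67   70   79   80   81]
 [  83   81   82    0    1    1    0    1    3    1   -3   73   70   66   72   71   81   81   80]
 [  81   81   79   78    1    2    2    0   -3    0   70   66   68   67   71   83   82   83   78]
 [  77   79   84   81   77    0    2    0   67   69   73   68   70   79   77   81   80   78   82]
 [  81   82   77   75   77   76   74   76   67   69   76   79   82   83   81   79   76   80   83]]
```

Run:
```python
from h import *
# bed-hole edges: points on boundary; world y min of circle -> centre y (+17mm)
for u,v in((182.5,216),(237.5,224.5)):
    p=ray('top',u,v,.07); print(p, p[1]+.017)
```

```text
[0.53939812 0.16711649 0.07      ] 0.1841164914533575
[0.52137366 0.04957897 0.07      ] 0.0665789730462264
```

```bash
cat > plan.py <<'E'
import sys
from h import *
# plan.py x y z toolYangle_deg n jaw
def plan(x,y,z,ang,n,jaw):
    s=r.sense();p=np.array(s['position']);R=np.array(s['ee_rot'])
    cur=np.degrees(np.arctan2(R[1,1],R[0,1])); dy=-(((ang-cur)+180)%360-180)  # + yaw about down z lowers angle
    T=np.array([x,y,z]); out=[]
    for i in range(n):
        d=R.T@((T-p)/(n-i))*1000; w=dy/n; row=np.r_[np.round(d,1),round(w,1),jaw]; out.append(row)
        p=p+R@row[:3]/1000; c,si=np.cos(np.radians(w)),np.sin(np.radians(w)); R=R@np.array([[c,-si,0],[si,c,0],[0,0,1]])
    print('dist',np.round((T-s['position'])*1000,1),'dyaw',round(dy,2),'tilt',np.round(np.array(s['ee_rot'])[:2,2],4),'F',np.round(s['force'],1),'t',s['time'],'w',s['grip_width'],'q6',s['joint_pos'][5])
    for o in out: print(', '.join('%g'%v for v in o)+',')
a=[float(v) for v in sys.argv[1:]]; plan(*a[:4],int(a[4]),a[5])
E
python3 plan.py .50 .15 .29 -10.25 10 85
```

```text
dist [ 305.5 -443.4   51.4] dyaw 82.1 tilt [-0.0005 -0.0014] F [0.4 0.1 0.3] t 0.1 w 0.08535240768696394 q6 -0.019008859989283537
-42.8, -32.6, -5.1, 8.2, 85,
-47.1, -26.2, -5.1, 8.2, 85,
-50.3, -19.2, -5.1, 8.2, 85,
-52.5, -11.8, -5.1, 8.2, 85,
-53.7, -4.2, -5.1, 8.2, 85,
-53.7, 3.5, -5.1, 8.2, 85,
-52.7, 11.2, -5.1, 8.2, 85,
-50.6, 18.6, -5.1, 8.2, 85,
-47.4, 25.6, -5, 8.2, 85,
-43.2, 32.1, -5.1, 8.2, 85,
```

Emit:
move_arm(moves=[-40,-30,-6,8.2,85,-43,-24,-6,8.2,85,-45,-17,-6,8.2,85,-47,-11,-6,8.2,85,-48,-4,-6,8.2,85,-48,3,-6,8.2,85,-47,10,-6,8.2,85,-46,17,-5,8.2,85,-43,23,-5,8.2,85,-39,29,-5,8.2,85], grip_force=90)

```text
time: 1.1
position: [0.4641, 0.1795, 0.294]
ee_rot: [[0.221, 0.975, -0.003], [0.975, -0.221, -0.004], [-0.005, -0.002, -1.0]]
force: [0.0, 0.0, -1.1]
grip_width: 0.0848
```

```bash
python3 plan.py .533 -.3537 .26 -10.25 14 85
```

```text
dist [  68.9 -533.2  -34. ] dyaw -2.53 tilt [-0.0032 -0.004 ] F [ 0.   0.  -1.1] t 1.1 w 0.08482764024744588 q6 0.5710589119884476
-36, 13.2, 2.6, -0.2, 85,
-36.1, 13.1, 2.6, -0.2, 85,
-36.1, 13, 2.6, -0.2, 85,
-36.2, 12.9, 2.6, -0.2, 85,
-36.2, 12.8, 2.5, -0.2, 85,
-36.3, 12.7, 2.6, -0.2, 85,
-36.3, 12.5, 2.5, -0.2, 85,
-36.3, 12.4, 2.6, -0.2, 85,
-36.4, 12.3, 2.5, -0.2, 85,
-36.4, 12.2, 2.6, -0.2, 85,
-36.4, 12.1, 2.5, -0.2, 85,
-36.5, 12, 2.6, -0.2, 85,
-36.5, 11.9, 2.5, -0.2, 85,
-36.6, 11.7, 2.6, -0.2, 85,
```

Emit:
move_arm(moves=[-45,16,3,-0.3,85,-45,16,3,-0.3,85,-45,16,3,-0.3,85,-45,16,3,-0.3,85,-45,16,3,-0.3,85,-45,16,3,-0.3,85,-45,16,3,-0.3,85,-45,16,3,-0.3,85,-45,15,3,-0.2,85,-45,15,3,0,85])

```text
time: 2.1
position: [0.5287, -0.313, 0.264]
ee_rot: [[0.181, 0.983, -0.001], [0.983, -0.181, -0.002], [-0.002, -0.001, -1.0]]
force: [0.7, 0.1, -0.2]
grip_width: 0.0849
```

```bash
python3 plan.py .533 -.3537 .23 -10.25 4 85
```

```text
dist [  4.3 -40.7 -34. ] dyaw -0.18 tilt [-0.0012 -0.0017] F [ 0.7  0.1 -0.2] t 2.1 w 0.08494951800486439 q6 -0.36986729419180164
-9.8, 2.9, 8.5, -0, 85,
-9.8, 2.9, 8.5, -0, 85,
-9.8, 2.9, 8.6, -0, 85,
-9.8, 2.9, 8.5, -0, 85,
```

Emit:
move_arm(moves=[-15,4,0,-0.2,85,-14,4,8,0,85,-10,3,10,0,85,-1,0,10,0,85,0,0,0,0,85])

```text
time: 2.6
position: [0.5309, -0.3592, 0.2309]
ee_rot: [[0.182, 0.983, -0.005], [0.983, -0.182, 0.0], [-0.0, -0.005, -1.0]]
force: [-0.5, 0.6, -0.6]
grip_width: 0.0849
```

```bash
python3 plan.py .533 -.3537 .144 -10.25 6 85
python3 - <<'E'
from h import *
snap('side','b');im,d=snap('top','b')
E
```

```text
dist [  2.1   5.5 -86.9] dyaw -0.23 tilt [-0.0046  0.0004] F [-0.5  0.6 -0.6] t 2.6 w 0.08489014268606014 q6 -0.4283504571740387
1, 0.2, 14.5, -0, 85,
1, 0.2, 14.5, -0, 85,
1, 0.3, 14.5, -0, 85,
0.9, 0.2, 14.5, -0, 85,
1, 0.3, 14.4, -0, 85,
0.9, 0.2, 14.5, -0, 85,
```

View pics/b_side.png

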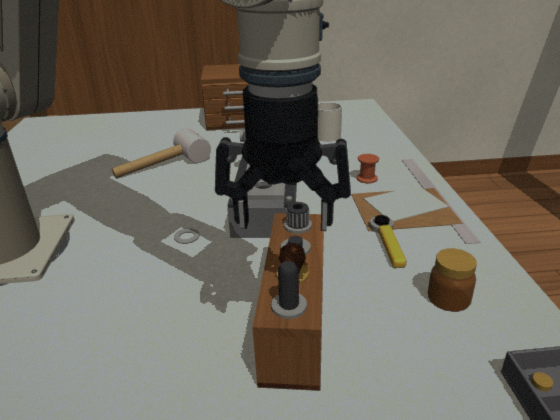

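The fingers straddle the drift handle (289,270), with the wrist centred near u=284. I'll descend now.

Emit:
move_arm(moves=[3,1,10,-0.2,85,2,1,16,0,85,1,0,20,0,85,0,0,20,0,85,0,0,14,0,85,0,0,4,0,85])

```text
time: 3.3
position: [0.5378, -0.3492, 0.1476]
ee_rot: [[0.171, 0.985, 0.003], [0.985, -0.171, -0.004], [-0.003, 0.003, -1.0]]
force: [-0.5, -0.4, 0.1]
grip_width: 0.0853
```

```bash
python3 plan.py .533 -.3537 .144 -10.25 1 85
```

```text
dist [-4.8 -4.5 -3.6] dyaw 0.38 tilt [ 0.0027 -0.0037] F [-0.5 -0.4  0.1] t 3.3 w 0.08531441062712063 q6 -0.42039533876583657
-5.3, -4, 3.6, 0.4, 85,
```

Emit:
move_arm(moves=[-4,-4,3,0.4,85,0,0,0,0,85,0,0,0,0,85])

```text
time: 3.6
position: [0.5333, -0.3524, 0.145]
ee_rot: [[0.178, 0.984, 0.003], [0.984, -0.178, -0.004], [-0.003, 0.004, -1.0]]
force: [-0.1, 0.3, 0.2]
grip_width: 0.085
```

```bash
python3 plan.py .533 -.3537 .144 -10.25 1 85
```

```text
dist [-0.3 -1.3 -1. ] dyaw -0.01 tilt [ 0.0034 -0.0041] F [-0.1  0.3  0.2] t 3.6 w 0.08499141370038647 q6 -0.4217032214227919
-1.3, -0.1, 1, -0, 85,
```

Emit:
move_arm(moves=[-1,0,1,0,60,0,0,0,0,20,0,0,0,0,10,0,0,0,0,10,0,0,0,0,10,0,0,0,0,10,0,0,0,0,10,0,0,0,0,10], grip_force=90)

```text
time: 4.4
position: [0.5344, -0.3547, 0.1465]
ee_rot: [[0.179, 0.984, 0.007], [0.984, -0.178, -0.007], [-0.005, 0.008, -1.0]]
force: [-0.2, -0.4, 0.3]
grip_width: 0.0239
```

```bash
python3 plan.py .533 -.3537 .144 -10.25 1 10
```

```text
dist [-1.4  1.  -2.5] dyaw -0.03 tilt [ 0.0071 -0.0067] F [-0.2 -0.4  0.3] t 4.4 w 0.023870394162470564 q6 -0.4232205223618903
0.7, -1.5, 2.5, -0, 10,
```

Emit:
move_arm(moves=[0,0,-10,0,10,0,0,-20,0,10,0,0,-30,0,10,0,0,-30,0,10,0,0,-30,0,10,0,0,-25,0,10,0,0,-10,0,10,0,0,0,0,10])

```text
time: 5.2
position: [0.5303, -0.3516, 0.3055]
ee_rot: [[0.179, 0.984, -0.002], [0.984, -0.179, -0.001], [-0.001, -0.001, -1.0]]
force: [0.0, -0.8, -4.1]
grip_width: 0.0241
```

```bash
python3 plan.py .5388 .1797 .300 -7.7 14 10
python3 - <<'E'
from h import *
snap('side','c')
E
```

```text
dist [  8.5 531.3  -5.5] dyaw -2.58 tilt [-0.0015 -0.0007] F [ 0.  -0.8 -4.1] t 5.2 w 0.02408400812648324 q6 -0.42346757382120953
37.4, -6.2, 0.4, -0.2, 10,
37.5, -6.1, 0.4, -0.2, 10,
37.5, -5.9, 0.4, -0.2, 10,
37.5, -5.8, 0.4, -0.2, 10,
37.5, -5.7, 0.4, -0.2, 10,
37.5, -5.6, 0.3, -0.2, 10,
37.6, -5.5, 0.4, -0.2, 10,
37.6, -5.3, 0.3, -0.2, 10,
37.6, -5.2, 0.4, -0.2, 10,
37.6, -5.1, 0.3, -0.2, 10,
37.6, -5, 0.4, -0.2, 10,
37.7, -4.8, 0.3, -0.2, 10,
37.7, -4.7, 0.4, -0.2, 10,
37.6, -4.6, 0.3, -0.2, 10,
```

View pics/c_side.png

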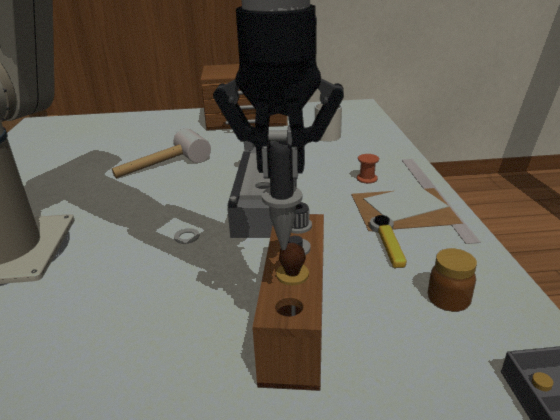

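The drift is held upright and clear of the stand, with its tip near (284,245). Next I'll carry it to the bed.

Emit:
move_arm(moves=[15,-4,-3,-0.2,10,30,-8,-3,-0.2,10,45,-8,0,-0.2,10,45,-8,0,-0.2,10,45,-7,0,-0.3,10,45,-7,0,-0.3,10,45,-6,0,-0.3,10,45,-6,0,-0.3,10,45,-5,0,-0.3,10,45,-5,0,-0.3,10])

```text
time: 6.25
position: [0.5197, 0.076, 0.2967]
ee_rot: [[0.14, 0.99, -0.028], [0.99, -0.139, 0.008], [0.004, -0.029, -1.0]]
force: [1.6, -0.1, -2.9]
grip_width: 0.0239
```

```bash
python3 plan.py .5388 .1797 .300 -7.7 5 10
```

```text
dist [ 19.1 103.7   3.3] dyaw -0.31 tilt [-0.0284  0.0079] F [ 1.6 -0.1 -2.9] t 6.25 w 0.023855354868698362 q6 0.25136362008699953
21.1, 0.9, -0.6, -0.1, 10,
21.1, 0.9, -0.6, -0.1, 10,
21, 0.9, -0.6, -0.1, 10,
21.1, 0.9, -0.6, -0.1, 10,
21, 1, -0.6, -0.1, 10,
```

Emit:
move_arm(moves=[30,2,0,0,10,28,2,0,0,10,20,1,0,0,10,10,1,0,0,10,0,0,0,0,10,0,0,0,0,10])

```text
time: 6.85
position: [0.5292, 0.173, 0.2888]
ee_rot: [[0.129, 0.991, -0.044], [0.992, -0.129, 0.005], [-0.0, -0.044, -0.999]]
force: [-0.5, -1.0, -4.0]
grip_width: 0.0238
```

```bash
python3 plan.py .5388 .1797 .300 -7.7 2 10
```

```text
dist [ 9.6  6.7 11.2] dyaw 0.27 tilt [-0.0442  0.0053] F [-0.5 -1.  -4. ] t 6.85 w 0.023808306692017667 q6 0.40747334683644937
3.9, 4.1, -5.8, 0.1, 10,
4, 4, -5.8, 0.1, 10,
```

```bash
cat > tgt.py <<'E'
import sys
from h import *
# tgt.py x y len : point on the tool axis at len mm ahead of TCP vs world xy ; prints needed tool shift (tool axes) to bring it over
s=r.sense();p=s['position'];R=s['ee_rot']
x,y,L=[float(v) for v in sys.argv[1:4]]
q=p+R[:,2]*L/1000; e=np.array([x,y,q[2]])-q
print('pt',np.round(q,4),'err mm world',np.round(e*1000,1),'tool shift',np.round(R.T@e*1000,1),'tilt',np.round(R[:2,2],4),'yaw',round(np.degrees(np.arctan2(R[1,1],R[0,1])),2),'F',np.round(s['force'],1),'M',np.round(s['moment'],2),'t',s['time'],'w',round(s['grip_width'],4))
E
python3 tgt.py .5388 .1797 106.5
python3 - <<'E'
from h import *
im,_=snap('side','d');im2,_=snap('top','d')
A=cv2.resize(im[60:260,180:340,::-1],None,fx=3,fy=3,interpolation=cv2.INTER_CUBIC)
cv2.imwrite('pics/d_crop.png',A)
E
```

```text
pt [0.5245 0.1736 0.1824] err mm world [14.3  6.1  0. ] tool shift [ 7.9 13.3 -0.6] tilt [-0.0442  0.0053] yaw -7.43 F [-0.5 -1.  -4. ] M [-0.02 -0.1   0.02] t 6.85 w 0.0238
```

View pics/d_crop.png

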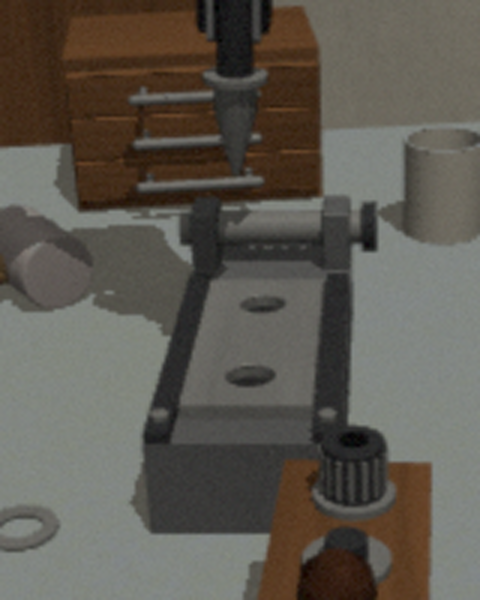

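View pics/d_top.png

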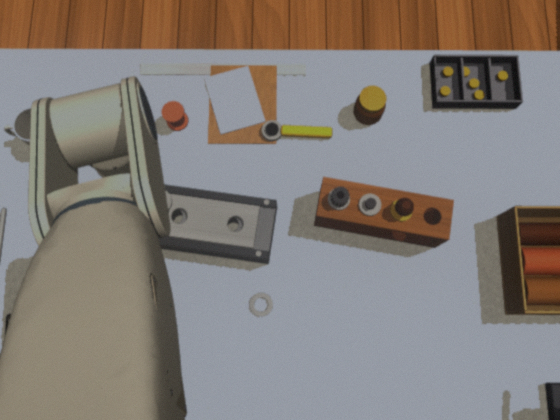

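The side crop puts the drift tip at about (238,175). That's roughly pixel (259,118), above and to the left of the plate's near-roller hole at (262,303). I'll check this against the kinematic projection.

```bash
cat >> h.py <<'E'
def proj(n,X):
    m=r.camera_model(n);K,R,t=[np.array(m[k]) for k in('intrinsics','R','t')]
    c=K@(R@np.array(X)+t); return c[:2]/c[2]
E
python3 - <<'E'
from h import *
s=r.sense();p=s['position'];R=s['ee_rot']
for L in(31.5,106.5): print(L,proj('side',p+R[:,2]*L/1000))
print('holes in side',proj('side',[.5378,.1725,.08]),'vs',(262.5+.5)/3-.5+180,(303+.5)/3-.5+60, proj('side',[.5218,.054,.08]),'vs',(250+.5)/3-.5+180,(376+.5)/3-.5+60)
print(r.sense()['position'])
E
```

```text
31.5 [257.16118881  84.47118542]
106.5 [257.45514851 118.42194175]
holes in side [265.38751033 160.96019121] vs 267.1666666666667 160.66666666666669 [261.28093227 184.7512054 ] vs 263.0 185.0
[0.52953054 0.17253405 0.28914425]
```

The side camera shows the same +1.7 px bias for both tip and holes, so robot and top-camera coordinates agree. I'll move over the entry point and come down.

Emit:
move_arm(moves=[4,7,0,0,10,4,6,10,0,10,0,0,20,0,10,0,0,20,0,10,0,0,20,0,10])

```text
time: 7.45
position: [0.546, 0.1773, 0.2186]
ee_rot: [[0.136, 0.99, -0.034], [0.991, -0.135, 0.008], [0.003, -0.035, -0.999]]
force: [0.6, 0.1, -2.8]
grip_width: 0.0234
```

```bash
python3 tgt.py .5388 .1797 106.5
```

```text
pt [0.5423 0.1782 0.1122] err mm world [-3.5  1.5  0. ] tool shift [ 1.  -3.7  0.1] tilt [-0.0345  0.008 ] yaw -7.79 F [ 0.6  0.1 -2.8] M [ 0.   -0.07 -0.02] t 7.45 w 0.0234
```

Emit:
move_arm(moves=[1,-3,5,0,10,0,-1,10,0,10])

```text
time: 7.65
position: [0.5414, 0.1783, 0.2008]
ee_rot: [[0.137, 0.99, -0.037], [0.991, -0.137, 0.007], [0.002, -0.038, -0.999]]
force: [0.2, -0.0, -2.3]
grip_width: 0.024
```

```bash
python3 tgt.py .5388 .1797 106.5
```

```text
pt [0.5375 0.179  0.0944] err mm world [1.3 0.7 0. ] tool shift [ 0.8  1.2 -0. ] tilt [-0.0372  0.0073] yaw -7.88 F [ 0.2 -0.  -2.3] M [-0.02 -0.02  0.01] t 7.65 w 0.024
```

Emit:
move_arm(moves=[1,1,10,0,10,0,0,12,0,10,0,0,12,0,10])

```text
time: 7.95
position: [0.5425, 0.1796, 0.1655]
ee_rot: [[0.137, 0.99, -0.035], [0.991, -0.137, 0.008], [0.003, -0.035, -0.999]]
force: [0.3, 0.2, -4.1]
grip_width: 0.0235
```

```bash
python3 tgt.py .5388 .1797 70
```

```text
pt [0.5401 0.1802 0.0955] err mm world [-1.3 -0.5  0. ] tool shift [-0.7 -1.2  0. ] tilt [-0.0346  0.008 ] yaw -7.89 F [ 0.3  0.2 -4.1] M [-0.01 -0.04  0.02] t 7.95 w 0.0235
```

Emit:
move_arm(moves=[0,-1,8,0,10,0,0,8,0,10,1,0,6,0,10])

```text
time: 8.25
position: [0.5408, 0.1797, 0.1413]
ee_rot: [[0.137, 0.99, -0.035], [0.991, -0.137, 0.006], [0.001, -0.035, -0.999]]
force: [-0.2, -3.9, -0.8]
grip_width: 0.0239
```

```bash
python3 tgt.py .5393 .1837 50
```

```text
pt [0.5391 0.18   0.0914] err mm world [0.2 3.7 0. ] tool shift [ 3.7 -0.3  0. ] tilt [-0.0349  0.0056] yaw -7.85 F [-0.2 -3.9 -0.8] M [-0.76 -0.07  0.  ] t 8.25 w 0.0239
```

Emit:
move_arm(moves=[2,0,5,0,10,2,0,5,0,10])

```text
time: 8.45
position: [0.5412, 0.1836, 0.1306]
ee_rot: [[0.137, 0.99, -0.035], [0.991, -0.137, 0.005], [0.001, -0.035, -0.999]]
force: [-0.4, -3.5, -3.4]
grip_width: 0.0237
```

```bash
python3 tgt.py .5393 .1837 45
```

```text
pt [0.5396 0.1839 0.0856] err mm world [-0.3 -0.2  0. ] tool shift [-0.2 -0.3  0. ] tilt [-0.0346  0.0054] yaw -7.87 F [-0.4 -3.5 -3.4] M [-0.55 -0.1  -0.02] t 8.45 w 0.0237
```

Going well: 14 mm left and the forces are low.

Emit:
move_arm(moves=[0,0,5,0,10,0,0,5,0,10])

```text
time: 8.65
position: [0.5418, 0.1842, 0.1202]
ee_rot: [[0.137, 0.99, -0.032], [0.991, -0.136, 0.006], [0.001, -0.033, -0.999]]
force: [1.1, -4.4, -1.6]
grip_width: 0.0238
```

```bash
python3 tgt.py .5393 .1837 36.5
```

```text
pt [0.5406 0.1844 0.0837] err mm world [-1.3 -0.7  0. ] tool shift [-0.9 -1.2  0. ] tilt [-0.0325  0.0058] yaw -7.85 F [ 1.1 -4.4 -1.6] M [-0.69 -0.18  0.04] t 8.65 w 0.0238
```

Emit:
move_arm(moves=[0,-1,3,0,10,0,0,3,0,10,0,0,2,0,10])

```text
time: 8.95
position: [0.5416, 0.1845, 0.1167]
ee_rot: [[0.136, 0.99, -0.031], [0.991, -0.136, 0.006], [0.002, -0.031, -1.0]]
force: [-6.0, -5.2, 17.7]
grip_width: 0.0239
```

```bash
python3 tgt.py .5393 .1837 36.5
```

```text
pt [0.5405 0.1847 0.0802] err mm world [-1.2 -1.   0. ] tool shift [-1.2 -1.1  0. ] tilt [-0.0306  0.0059] yaw -7.82 F [-6.  -5.2 17.7] M [-1.25  0.89  0.  ] t 8.95 w 0.0239
```

The collar sits at 80 mm with an 18 N reaction, so the drift is home. I'll release it, back off and look.

Emit:
move_arm(moves=[0,0,0,0,40,0,0,0,0,60,0,0,0,0,75,0,0,-5,0,85,0,0,-30,0,85,0,0,-40,0,85,0,0,-40,0,85,-20,0,-30,0,85])

```text
time: 9.75
position: [0.5408, 0.166, 0.2626]
ee_rot: [[0.135, 0.99, -0.04], [0.991, -0.135, 0.007], [0.002, -0.041, -0.999]]
force: [0.6, -0.5, -0.2]
grip_width: 0.085
```

```bash
python3 plan.py .5678 -.161 .26 -10.25 10 85
python3 - <<'E'
from h import *
im,_=snap('side','e')
cv2.imwrite('pics/e_crop.png',cv2.resize(im[60:260,180:340,::-1],None,fx=3,fy=3,interpolation=cv2.INTER_CUBIC))
E
```

```text
dist [  27.  -327.    -2.6] dyaw 2.48 tilt [-0.0399  0.007 ] F [ 0.6 -0.5 -0.2] t 9.75 w 0.08501557237153538 q6 0.3949890622263144
-32, 7.1, -0.1, 0.2, 85,
-32, 7.2, -0.1, 0.2, 85,
-32, 7.4, -0.1, 0.2, 85,
-31.9, 7.5, -0.1, 0.2, 85,
-31.9, 7.7, -0.1, 0.2, 85,
-31.9, 7.8, -0.1, 0.2, 85,
-31.9, 7.9, -0, 0.2, 85,
-31.8, 8.1, -0.1, 0.2, 85,
-31.8, 8.2, -0, 0.2, 85,
-31.7, 8.3, -0.1, 0.2, 85,
```

View pics/e_crop.png

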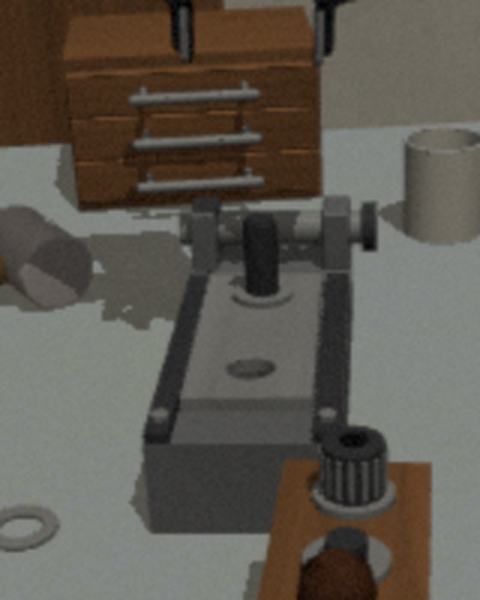

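The drift stands upright with its collar on the plate (262,293). The plate has moved toward the roller and its free hole is now at (251,368). Next is the bolt.

Emit:
move_arm(moves=[-20,5,-2,0.3,85,-35,8,-2,0.3,85,-42,10,-1,0.3,85,-42,10,0,0.3,85,-42,10,0,0.3,85,-42,10,0,0.3,85,-40,10,0,0.3,85,-30,8,0,0.3,85,-15,4,0,0,85,0,0,0,0,85])

```text
time: 10.8
position: [0.5709, -0.1628, 0.2722]
ee_rot: [[0.178, 0.984, -0.026], [0.984, -0.178, 0.011], [0.006, -0.027, -1.0]]
force: [-0.4, 0.1, 0.7]
grip_width: 0.085
```

```bash
python3 tgt.py .5677 -.1613 -11;python3 - <<'E'
from h import *
im,_=snap('top','f')
cv2.imwrite('pics/f_crop.png',cv2.resize(im[150:270,100:290,::-1],None,fx=4,fy=4,interpolation=cv2.INTER_CUBIC))
E
```

```text
pt [ 0.5711 -0.1629  0.2832] err mm world [-3.4  1.6  0. ] tool shift [ 1.  -3.7  0.1] tilt [-0.0256  0.0107] yaw -10.25 F [-0.4  0.1  0.7] M [-0.   -0.05 -0.07] t 10.8 w 0.085
```

View pics/f_crop.png

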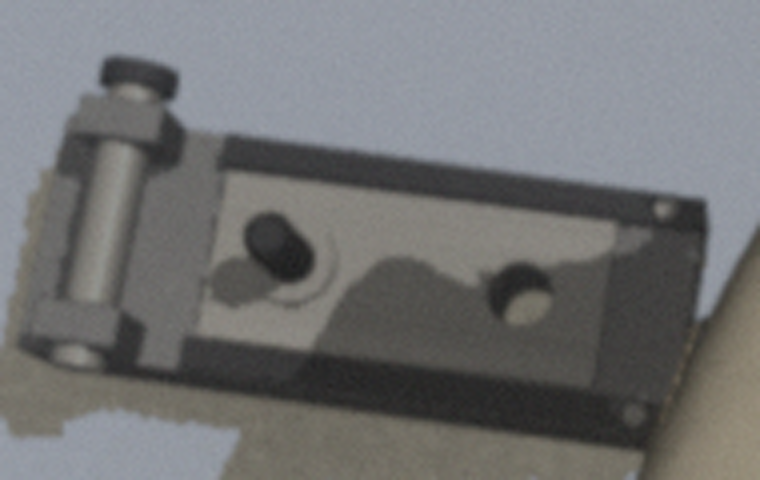

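The top view shows the plate in line, the drift collar around (290,262) and the free hole at crop (521,295).

Run:
```python
from h import *
B=lambda x,y,z:ray('top',(x+.5)/4-.5+100,(y+.5)/4-.5+150,z)
h=B(521,295,.08);d=B(268,234,.146)
yv=np.array([.1336,.991,0]);c=B(293,261,.085)
print(h,'drift top',d,'collar',c,'moved',(h-[.5218,.054,.08])@yv, 'drift hole from h',h+.12*yv)
```

```text
[0.52175701 0.06474307 0.08      ] drift top [0.53910552 0.18437462 0.146     ] collar [0.53854432 0.1844715  0.085     ] moved 0.010640640072032958 drift hole from h [0.53778901 0.18366307 0.08      ]
```

Emit:
move_arm(moves=[1,-3,10,0,85,0,-1,20,0,85,0,0,30,0,85,0,0,25,0,85,0,0,20,0,85])

```text
time: 11.35
position: [0.565, -0.1511, 0.1652]
ee_rot: [[0.17, 0.985, -0.021], [0.985, -0.17, 0.011], [0.008, -0.022, -1.0]]
force: [-0.8, -0.2, -0.3]
grip_width: 0.0851
```

```bash
python3 tgt.py .5677 -.1613 -11
```

```text
pt [ 0.5652 -0.1512  0.1762] err mm world [  2.5 -10.1   0. ] tool shift [-9.5  4.2 -0.2] tilt [-0.0207  0.0114] yaw -9.79 F [-0.8 -0.2 -0.3] M [0.02 0.01 0.02] t 11.35 w 0.0851
```

Emit:
move_arm(moves=[-5,2,0,0.4,85,-4,2,5,0,85,0,0,10,0,85])

```text
time: 11.65
position: [0.5658, -0.1568, 0.1477]
ee_rot: [[0.173, 0.985, -0.024], [0.985, -0.173, 0.013], [0.008, -0.026, -1.0]]
force: [0.5, -0.2, -0.5]
grip_width: 0.0851
```

```bash
python3 tgt.py .5677 -.1613 -11
```

```text
pt [ 0.566  -0.157   0.1587] err mm world [ 1.7 -4.3  0. ] tool shift [-4.   2.4 -0.1] tilt [-0.0245  0.0129] yaw -9.95 F [ 0.5 -0.2 -0.5] M [-0.01 -0.    0.08] t 11.65 w 0.0851
```

Emit:
move_arm(moves=[-4,2,8,0.3,85,-2,0,8,0,85,0,0,4,0,85])

```text
time: 11.95
position: [0.5669, -0.1632, 0.1268]
ee_rot: [[0.178, 0.984, -0.023], [0.984, -0.178, 0.012], [0.008, -0.024, -1.0]]
force: [-0.7, -0.6, 0.1]
grip_width: 0.0851
```

```bash
python3 tgt.py .5677 -.1613 -11
```

```text
pt [ 0.5671 -0.1634  0.1378] err mm world [0.6 2.1 0. ] tool shift [2.2 0.2 0. ] tilt [-0.0226  0.0124] yaw -10.26 F [-0.7 -0.6  0.1] M [ 0.01 -0.01  0.01] t 11.95 w 0.0851
```

Emit:
move_arm(moves=[2,0,-1,0,60,0,0,0,0,30,0,0,0,0,20,0,0,0,0,20,0,0,0,0,20,0,0,0,0,20,0,0,0,0,20], grip_force=90)

```text
time: 12.65
position: [0.5676, -0.1614, 0.1286]
ee_rot: [[0.179, 0.984, -0.022], [0.984, -0.179, 0.012], [0.008, -0.023, -1.0]]
force: [-0.2, 0.8, -1.1]
grip_width: 0.0338
```

```bash
python3 tgt.py .5677 -.1613 -11
```

```text
pt [ 0.5678 -0.1615  0.1396] err mm world [-0.1  0.2  0. ] tool shift [ 0.2 -0.2  0. ] tilt [-0.0216  0.0122] yaw -10.29 F [-0.2  0.8 -1.1] M [-0.07 -0.09  0.05] t 12.65 w 0.0338
```

Emit:
move_arm(moves=[0,0,-10,0,20,0,0,-20,0,20,0,0,-30,0,20,0,0,-30,0,20,5,0,-25,0,20,15,-2,-15,0,20,30,-5,0,0,20,35,-6,0,-0.4,20,35,-6,0,-0.4,20,35,-6,0,-0.4,20])

```text
time: 13.65
position: [0.572, -0.0053, 0.2703]
ee_rot: [[0.165, 0.986, -0.022], [0.986, -0.165, 0.012], [0.009, -0.024, -1.0]]
force: [0.8, 0.6, -2.8]
grip_width: 0.0336
```

```bash
python3 tgt.py .5228 .0647 63.6
python3 - <<'E'
from h import *
im,_=snap('side','g')
E
```

```text
pt [ 0.5706 -0.0045  0.2067] err mm world [-47.8  69.2   0. ] tool shift [ 60.3 -58.5   1.9] tilt [-0.0219  0.0124] yaw -9.48 F [ 0.8  0.6 -2.8] M [ 0.01 -0.07  0.02] t 13.65 w 0.0336
```

View pics/g_side.png

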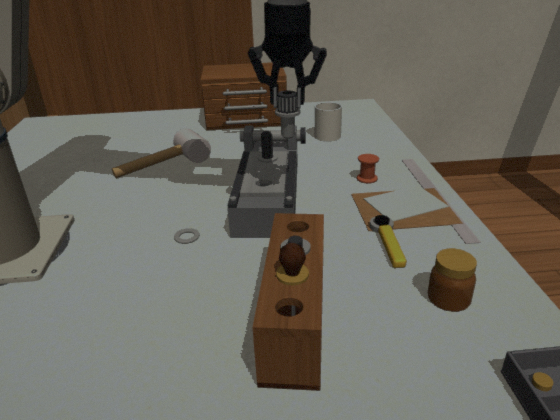

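The large knurled bolt is in the gripper, near (288,103). I'll move it to the hole.

Emit:
move_arm(moves=[22,-18,0,-0.5,20,18,-18,0,-0.5,20,10,-12,3,-0.5,20,4,-6,5,-0.3,20,0,0,5,0,20])

```text
time: 14.2
position: [0.5246, 0.065, 0.261]
ee_rot: [[0.126, 0.992, -0.02], [0.992, -0.126, 0.015], [0.013, -0.021, -1.0]]
force: [-0.9, -1.3, -2.7]
grip_width: 0.0334
```

```bash
python3 tgt.py .5228 .0647 63.6
```

```text
pt [0.5234 0.0659 0.1974] err mm world [-0.6 -1.2  0. ] tool shift [-1.3 -0.4 -0. ] tilt [-0.0197  0.0152] yaw -7.24 F [-0.9 -1.3 -2.7] M [-0.02 -0.02  0.02] t 14.2 w 0.0334
```

Shank bottom is at 197 mm, so I'll descend to about 95 mm.

Emit:
move_arm(moves=[-2,0,10,0.2,20,-1,0,20,0.2,20,0,0,25,0,20,0,0,20,0,20,0,0,10,0,20])

```text
time: 14.7
position: [0.5254, 0.0587, 0.1714]
ee_rot: [[0.138, 0.99, -0.016], [0.99, -0.138, 0.014], [0.012, -0.018, -1.0]]
force: [0.7, 0.0, -4.1]
grip_width: 0.0336
```

```bash
python3 tgt.py .5228 .0647 63.6
```

```text
pt [0.5244 0.0596 0.1078] err mm world [-1.6  5.1  0. ] tool shift [ 4.8 -2.3  0.1] tilt [-0.0162  0.014 ] yaw -7.94 F [ 0.7  0.  -4.1] M [ 0.01 -0.03  0.02] t 14.7 w 0.0336
```

Emit:
move_arm(moves=[4,-2,5,0,20,1,0,5,0,20,0,0,2,0,20])

```text
time: 15.0
position: [0.5241, 0.063, 0.1572]
ee_rot: [[0.141, 0.99, -0.018], [0.99, -0.14, 0.014], [0.011, -0.02, -1.0]]
force: [-0.1, 0.2, -2.7]
grip_width: 0.0339
```

```bash
python3 tgt.py .5228 .0647 63.6
```

```text
pt [0.5229 0.0638 0.0936] err mm world [-0.1  0.9  0. ] tool shift [ 0.8 -0.2  0. ] tilt [-0.0184  0.0136] yaw -8.08 F [-0.1  0.2 -2.7] M [-0.01 -0.03  0.  ] t 15.0 w 0.0339
```

Emit:
move_arm(moves=[1,0,8,0,20,0,0,8,0,20,0,0,8,0,20])

```text
time: 15.3
position: [0.5258, 0.0647, 0.1338]
ee_rot: [[0.14, 0.99, -0.013], [0.99, -0.14, 0.014], [0.012, -0.015, -1.0]]
force: [-0.4, 0.9, -2.2]
grip_width: 0.034
```

```bash
python3 tgt.py .5228 .0647 50
```

```text
pt [0.5252 0.0654 0.0839] err mm world [-2.4 -0.7  0. ] tool shift [-1.  -2.2  0. ] tilt [-0.0132  0.014 ] yaw -8.06 F [-0.4  0.9 -2.2] M [-0.05 -0.01  0.03] t 15.3 w 0.034
```

Emit:
move_arm(moves=[-1,-2,8,0,20,0,0,8,0,20,0,0,7,0,20])

```text
time: 15.6
position: [0.5231, 0.0644, 0.1088]
ee_rot: [[0.14, 0.99, -0.013], [0.99, -0.14, 0.014], [0.012, -0.015, -1.0]]
force: [-0.2, -0.3, -2.6]
grip_width: 0.0336
```

```bash
python3 tgt.py .5228 .0647 25
```

```text
pt [0.5228 0.0647 0.0838] err mm world [ 0. -0.  0.] tool shift [ 0.  0. -0.] tilt [-0.0132  0.014 ] yaw -8.04 F [-0.2 -0.3 -2.6] M [-0.03 -0.01 -0.03] t 15.6 w 0.0336
```

Emit:
move_arm(moves=[0,0,5,0,20,0,0,4,0,20,0,0,2,0,20])

```text
time: 15.9
position: [0.5227, 0.0645, 0.0982]
ee_rot: [[0.14, 0.99, -0.015], [0.99, -0.14, 0.014], [0.012, -0.017, -1.0]]
force: [-15.0, -2.6, 51.3]
grip_width: 0.0338
```

```bash
python3 tgt.py .5228 .0647 18.6
```

```text
pt [0.5225 0.0648 0.0796] err mm world [ 0.3 -0.1  0. ] tool shift [-0.   0.3 -0. ] tilt [-0.0149  0.014 ] yaw -8.05 F [-15.   -2.6  51.3] M [-0.38  2.69  0.04] t 15.9 w 0.0338
```

The bolt is home, at 79.6 mm with a 51 N reaction. I'll ease off, release and withdraw.

Emit:
move_arm(moves=[0,0,-0.5,0,42,0,0,0,0,50,0,0,0,0,55,0,0,-3,0,55,0,0,-20,0,60,0,0,-40,0,70,0,0,-45,0,70,-20,0,-45,0,70,-45,0,-10,0,70,-45,0,0,0,70])

```text
time: 16.9
position: [0.5117, -0.0458, 0.2682]
ee_rot: [[0.132, 0.991, -0.012], [0.991, -0.132, 0.013], [0.011, -0.013, -1.0]]
force: [0.8, 0.4, 0.2]
grip_width: 0.0702
```

Emit:
move_arm(moves=[-45,10,0,0,70,-40,10,0,0,70,-20,5,0,0,70,-10,0,0,0,70,0,0,0,0,70])

```text
time: 17.4
position: [0.5206, -0.172, 0.2692]
ee_rot: [[0.137, 0.991, -0.007], [0.991, -0.137, 0.011], [0.01, -0.008, -1.0]]
force: [0.5, 1.0, -0.4]
grip_width: 0.0701
```

```bash
python3 - <<'E'
from h import *
for n,(v0,v1,u0,u1) in dict(side=(100,250,190,340),top=(150,270,100,290)).items():
    im,_=snap(n,'z')
    cv2.imwrite(f'pics/z_{n}_crop.png',cv2.resize(im[v0:v1,u0:u1,::-1],None,fx=4,fy=4,interpolation=cv2.INTER_CUBIC))
E
python3 tgt.py 0.5 0 0
```

```text
pt [ 0.5207 -0.1706  0.2691] err mm world [-20.7 170.6   0. ] tool shift [166.2 -43.6   2.1] tilt [-0.007   0.0116] yaw -7.78 F [0.1 0.7 0. ] M [ 0.03  0.05 -0.  ] t 17.5 w 0.0701
```

View pics/z_side_crop.png

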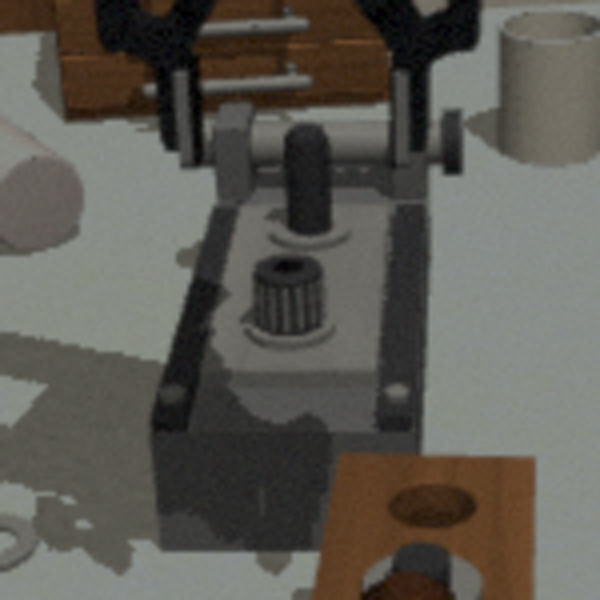

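View pics/z_top_crop.png

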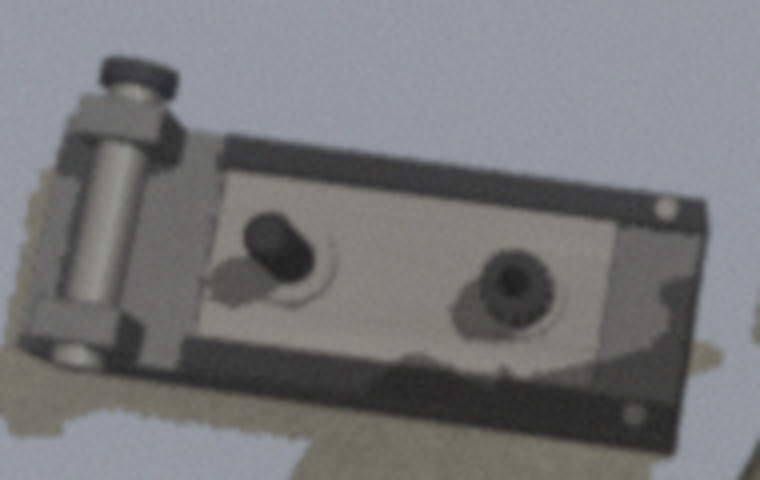

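Both parts stand upright with their collars on the plate: drift collar at side crop (310,235), bolt collar at (288,330). The gripper is empty and clear, so I'll hand in.

```bash
python3 -c "
from bench import r
print(r.sign_off())"
```

```text
the job is handed in; nothing more can be done
None
```

The job is handed in at about 17.5 s of the 64 s allowed, with the drift and the thumb bolt both home. `sign_off` gives no verdict, so I can't confirm the official result.

- **Drift:** I pushed it down to its collar in the hole next to the roller. Its collar underside was at about 80 mm, with an 18 N reaction. The plate moved about 10.6 mm toward the roller. My estimate of the starting offset was about 11 mm, so the plate should be in line well within 6 mm.
- **Bolt:** I put the large tall-headed one in the other hole. Its collar underside was at about 79.6 mm, and its axis was within 1 mm of the estimated hole centre.
- **Last checks:** In the final pictures both parts stand upright with their collars on the plate. The gripper is open and clear, and the wrist reads about 1 N or less.

**What was off:**
- **Tool tilt:** the tool had drifted up to about 2.5° off vertical while carrying the drift. I corrected the tip position for this, and the drift stood upright once released.
- **Bolt press:** the final press reached 51 N at the wrist, under the 120 N wrist limit. It went through the fingers, not the arm or the gripper's body, so the 40 N limit should not apply.
- **Side camera:** it sat about 1.7 px to one side of the robot and top-camera positions, for both the tip and the holes, so I relied on the top camera.

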